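# Pack the malachite slab into the display rack and close the end stop

## Robot

A 7-joint arm with a two-finger parallel gripper is mounted at the origin on the work surface. World frame = base frame: x ahead of the robot, y to its left, z up, the work surface at z = 0. Lengths are in m, angles in degrees, forces in N, time in s.
With the tool pointing down it reaches from about 0.425 to 0.8 m from the base axis. Payload 8.3 kg.
Tool frame: the origin (TCP) lies at the very end of the fingers, on their centre line; the grasp point (between the pads) lies 19 mm behind it (r.hold_point_z is the distance from the TCP to the grasp point, in m); z points along the fingers, y is the direction in which the jaws open and shut (so a half turn about z gives the same grasp; the last joint's range is limited). The gripper opens to 85 mm and grips with 20 to 120 N. Pads are 22 mm wide; open, the fingers measure 114 mm over their backs; the gripper's body (76 mm by 85 mm) begins 54 mm behind the grasp point. The pads swing forward as they close: fully open they stand 13 mm farther back than shut.
Start: joints at [-78.776, 21.967, 0.94, 78.501, -0.361, 79.538, -2.664], TCP at [0.16, 0.604, 0.231] pointing down, gripper open.
Joint ranges: [-169.22, 169.22], [-14.56, 117.87], [-87.37, 89.26], [10.42, 133.3], [-82.24, 262.24], [0.94, 117.77], [-172.7, 172.7]. Speed limits (degrees/s): [136.94, 136.94, 172.46, 172.46, 180, 180, 180].

## Interface

Orientations are given as a 3x3 rotation matrix whose columns are the frame's x, y, z axes.
In Python, from rig import r gives the robot as it stands. The module is installed in compiled form; this text tells all that it offers.
- The arm moves only by the tool step_arm, never from a script. Its argument "commands" is one flat list of numbers, 7 for each row, row after row: the finger opening in cm, from 0 to 8.54, then the shift along the tool's x, y, z in cm, then the turn, a rotation vector about the tool's x, y, z in degrees. In form: [claw, tx, ty, tz, ax, ay, az, claw, tx, ty, tz, ax, ay, az, ...]. A call has 1 to 8 rows; each row is the pose to reach, as a shift and turn from the pose commanded when the call began, along the tool's axes at that moment; what a row does not reach only later rows make up. A row lasts 1/8 s, in which the tool goes at most 62.5 mm and 10.7 degrees, less where a joint would pass 70% of its speed; a pose out of reach is approached as far as the arm can. A call with a gripper value outside its range is refused whole. The fingers move at their own pace and stop on an object; "newtons" is the grip in N (left out, the last holds). Time passes only in rows, so rows that repeat a pose let the fingers close. It gives the time, the measured TCP pose, the force and the opening at its end, in the units of the state.
- r.read_state(): the state, without advancing time (a new reading comes with each control period).
- r.camera(name): name is "scene" or "top" or "wrist"; returns a dict with "pixels" (480x640x3 uint8, red, green, blue), "K" (3x3 intrinsics, pixels), "k1" (the pictures are not rectified: a ray, as slopes to the right and down, at radius r is drawn at 1 + k1 r^2 times it, then the intrinsics apply), "origin" and "attitude" of the camera in the world. Camera axes: x right, y down, z forward; pixel columns grow to the right and rows downward; lengths in m; the calibration is good to about 2 mm. A picture is of the moment at which its call begins. There is no depth.
- r.job_done(): hands the job in, once; it reports no verdict.
Trained networks look in a picture, given as the dict that the camera call returned (one of the last four; its "shot" number tells which), for a name from the list of things; names that differ only in an ending like _2 or _b are one class to them, and where a whole thing is asked for, a point or a joint stands for the part that bears it (a point fixed in the world has none). Each returns a list of dicts, best first, with "confidence" (0 to 1); they miss things now and then, are a little off and sometimes report something else, mostly with a low value. They report only what shows in the picture. A call takes as long as a camera call. They do not tell look-alikes from the thing itself.
- r.spot_in(target, picture): "bbox" ([centre column, centre row, width, height] in pixels, round what is visible of it).
- r.cut_out(target, picture): "region" (480x640 bool, what is visible of it) and "bbox" ([centre column, centre row, width, height] in pixels, round what is visible of it).
The state is a dict: "t": time; "joints": joint angles; "dq": joint speeds; "joint_efforts": joint torques, N m; "eef_pos": TCP position; "eef_rot": TCP orientation; "contact_force": force on the tool from outside, world axes, zero at the start; "torque": the same for the moment, N m; "grip_width": finger opening in m.
Only numpy, scipy, OpenCV 4.12 (cv2) and the standard library are available. Lean on these libraries where they do the work, as an engineer would, in place of code of your own. Each camera call takes 0.05 s, during which the arm holds its last target. There are 200 camera calls.

## Task

Stand the tall rectangular malachite slab upright on the wooden display rack, in line with the brown banded agate slab that is already there, in the gap between the agate and the sliding end stop, and let go of it. Then push the end stop along the rack until both slabs are packed snug, upright and square, against the fixed end wall.

Things in the scene. Friction and masses are not known exactly. Their poses are not given: they have to be found in the camera images.
- malachite_mid (a point): Centre (half-way up) of the slab to pack: a loose upright rectangular plate of green banded malachite, 50 mm wide (its x), 24 mm thick (its y), 75 mm high (its z), about 0.32 kg. Near it stand two loose lookalikes of the same stone, not to be packed: a squat slab only 42 mm high and a round tapering tower with a pointed top. The three trade places.
- agate_mid (a point): Centre (half-way up) of the brown and cream banded agate slab, loose, about 0.23 kg, same size and axes as the malachite slab (50 x 24 x 75 mm), standing on the rack's base 1 to 10 mm short of the end wall.
- rack: Fixed wooden rack. Origin: centre of its underside, on the shelf; y runs along it to the end wall, z up. Base 90 (x) by 260 (y) mm, 12 mm thick: slabs stand on it at z = 12 mm, their width along rack x, centred on x = 0. Both long sides are open. End wall at the +y end: inner face at y = 115 mm, 80 mm wide, top at z = 92 mm.
- stop (a joint): Sliding dark walnut block on the rack, 50 mm wide (rack x), 40 mm long (y), z = 13 to 77 mm, at rack x = 0. Value: travel in m towards the wall; inner face at rack y = value - 0.040, outer face (to push) at value - 0.080. Starts at 0 to 0.03; 0.107 = both slabs packed solid. No spring, stays put. Slides with 2 N alone, up to 9 N pushing slabs, then stops hard.
Not all that is in view belongs to the job. What is shaped like the part that bears malachite_mid but yellow is not meant.

How it is judged (in metres and radians):
On the way, in this order (a step that is already met when the one before it is completed fails the run):
1. the malachite slab stands upright on the rack between agate and end stop, let go (x of malachite_mid in the frame of rack between -0.022 and 0.022 m and z of malachite_mid in the frame of rack between 0.042 and 0.057 m and angle between malachite_mid's own z axis and vertical below 0.175 rad and y of malachite_mid in the frame of rack between -0.04 and 0.095 m and contact force between the fingers and anything else below 0.3 N), for 0.2 s.
2. the end stop is pushed in and both slabs are packed against the wall (x of malachite_mid in the frame of rack between -0.022 and 0.022 m and z of malachite_mid in the frame of rack between 0.042 and 0.057 m and angle between each of malachite_mid, agate_mid's own z axis and vertical below 0.175 rad and angle between the y axis of each of malachite_mid, agate_mid and the y axis of rack, either way round below 0.21 rad and x of agate_mid in the frame of rack between -0.022 and 0.022 m and z of agate_mid in the frame of rack between 0.042 and 0.057 m and y of malachite_mid in the frame of rack between 0.062 and 0.09 m and y of agate_mid in the frame of rack between 0.088 and 0.11 m and value of joint stop between 0.096 and 0.112 m), for 0.2 s.
At the end, for the whole second after the job is handed in: Both slabs stand on the rack's base, upright and square to it within 10 degrees (12 in yaw) and within 22 mm of its centre line, the agate next to the end wall and the malachite next to it, with the end stop closed so far that no more than 11 mm of slack is left in the row (stop at 0.096 or more) (all of step 2); the robot touches nothing.
It also fails if it takes over 45 s, if anything falls off the work surface, if the arm or the gripper's body presses on something with over 40 N, if the wrist force passes 120 N, or if a joint passes its speed limit or range.

## Working session

There is one attempt and no reset: what is moved stays moved. The work goes in short steps, Python scripts to look and compute and a tool call to move; the robot and the scene stay as the last step left them, time stands still between calls to the robot, and variables do not carry over. Pictures are saved under pics/ and viewed, about 8 in all and at most 12, crops included, and the job is handed in when it is done.

Besides the shell and the picture viewer there is one more tool, called as name(argument=value, ...) on one line, values as JSON. step_arm: Moves the arm, as the interface text tells. Its arguments: {"type":"object","properties":{"commands":{"type":"array","items":{"type":"number"}},"newtons":{"type":"number"}},"required":["commands"]}

```bash
mkdir -p pics
cat > h.py <<'E'
import numpy as np, cv2
from rig import r
def ray(p,u,v):
    K=p["K"]; d=np.array([p.get("k1",0),0,0,0,0],float)
    q=cv2.undistortPointsIter(np.array([[[u,v]]],float),K,d,None,None,(3,50,1e-10))[0,0]
    return np.array(p["origin"]),np.array(p["attitude"])@np.array([q[0],q[1],1])
def atz(p,u,v,z):
    o,d=ray(p,u,v); return o+d*(z-o[2])/d[2]
def proj(p,X):
    X=np.atleast_2d(X).astype(float); c=(X-p["origin"])@np.array(p["attitude"])
    s=c[:,:2]/c[:,2:]; s=s*(1+p["k1"]*(s**2).sum(1,keepdims=True)); K=p["K"]
    return s*[K[0,0],K[1,1]]+[K[0,2],K[1,2]]
def save(p,n,crop=None,f=1):
    im=p["pixels"][:,:,::-1]
    if crop: a,b,c,d=crop; im=im[b:d,a:c]
    cv2.imwrite("pics/"+n,cv2.resize(im,None,fx=f,fy=f,interpolation=cv2.INTER_CUBIC))
E
python3 - <<'E'
from h import *
s=r.read_state(); print(s["t"],s["eef_pos"],s["eef_rot"],s["grip_width"],r.hold_point_z)
for n in ["scene","top"]:
    p=r.camera(n); save(p,n+"1.png"); print(n,p["origin"],np.round(p["attitude"],3).tolist(),p["K"][0,0],p["k1"])
    for t in ["malachite_mid","agate_mid","rack","stop"]:
        print(t,[(np.round(d["bbox"],1).tolist(),round(d["confidence"],2)) for d in r.spot_in(t,p)])
E
```

```text
0.0 [0.15977106 0.60370914 0.23024213] [[-9.66715738e-01  2.55852402e-01 -4.80199679e-04]
 [ 2.55852850e-01  9.66713772e-01 -1.94986949e-03]
 [-3.46631506e-05 -2.00782998e-03 -9.99997984e-01]] 0.08527766258447403 0.0187
scene [ 1.15272721 -0.52449491  0.5853144 ] [[0.657, 0.392, -0.644], [0.753, -0.369, 0.544], [-0.024, -0.843, -0.538]] 445.0007320683117 -0.07269730850766119
malachite_mid [([213.6, 277.9, 31.0, 43.2], 0.9), ([243.1, 261.4, 22.4, 39.9], 0.88), ([268.9, 245.3, 17.7, 38.2], 0.6)]
agate_mid [([409.5, 194.4, 22.8, 31.6], 0.95), ([241.6, 261.1, 20.9, 42.1], 0.29)]
rack [([378.9, 210.4, 102.7, 77.1], 0.63), ([243.2, 260.3, 21.7, 38.8], 0.41), ([408.4, 192.9, 23.4, 28.9], 0.32)]
stop [([362.8, 213.6, 28.0, 31.8], 0.82), ([242.1, 261.8, 23.9, 38.0], 0.15)]
top [0.36319122 0.00382981 0.99450672] [[-0.016, -0.986, 0.165], [-1.0, 0.016, 0.001], [-0.004, -0.165, -0.986]] 454.6337708360664 -0.0037144735440890735
malachite_mid [([427.1, 263.7, 32.1, 20.2], 0.88), ([393.0, 273.4, 17.2, 23.9], 0.87)]
agate_mid [([167.2, 245.4, 24.8, 29.6], 0.75)]
rack [([210.9, 251.4, 137.2, 56.5], 0.55)]
stop [([234.2, 253.3, 24.4, 27.8], 0.92)]
```

View pics/scene1.png

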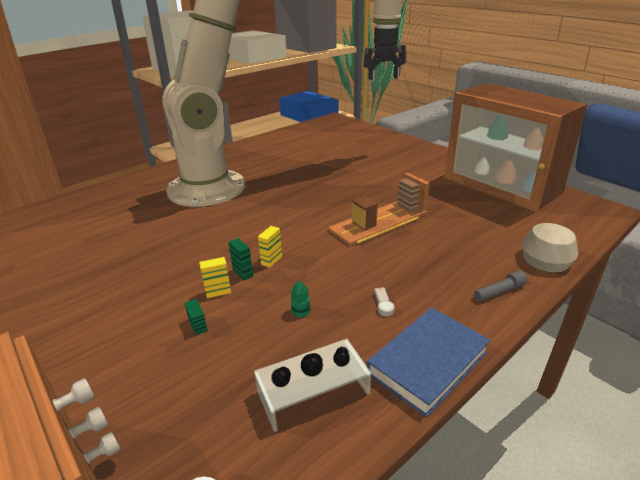

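View pics/top1.png

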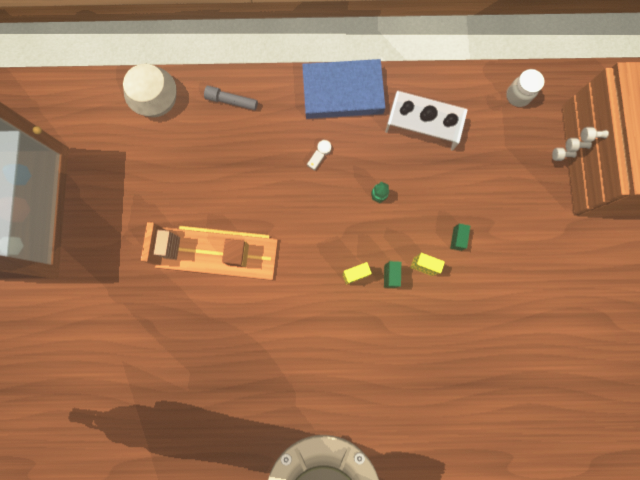

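The top view shows the green candidates: the tall slab at (393,273) between two yellow copies at (358,273) and (428,264), a squat slab at (461,237), and a pointed tower at (381,192). In the scene view, the tall green slab is at (242,258) and the squat one at (196,316). I take the target to be the slab at top (393,273) and will confirm it with a crop while fitting poses.

```bash
cat > fit.py <<'E'
from h import *
from scipy.optimize import minimize
def box(cx,cy,z0,z1,wx,wy,yaw=0):
    c,s=np.cos(yaw),np.sin(yaw)
    return np.array([[cx+c*a*wx/2-s*b*wy/2,cy+s*a*wx/2+c*b*wy/2,z] for a in(-1,1) for b in(-1,1) for z in(z0,z1)])
def sil(p,boxes,S=4):
    m=np.zeros((480*1,640*1),np.uint8)
    for b in boxes:
        h=cv2.convexHull(np.round(proj(p,b)*16).astype(np.int32).reshape(-1,1,2))
        cv2.fillConvexPoly(m,h,255,cv2.LINE_AA,4)
    return m/255.
def iou(m,s): return np.minimum(m,s).sum()/np.maximum(m,s).sum()
def fit(views,model,x0,sc):
    f=lambda v:-sum(iou(m,sil(p,model(np.array(v)))) for p,m in views)
    best=None
    for k in range(3):
        x0=np.array(x0,float) if best is None else best.x
        sx=np.vstack([x0]+[x0+e for e in np.diag(sc)*(1 if k%2==0 else -.6)])
        best=minimize(f,x0,method="Nelder-Mead",options=dict(initial_simplex=sx,maxiter=500,xatol=1e-5,fatol=1e-5))
    return best.x,-best.fun/len(views)
def rackmodel(v):  # x,y,yaw,stop,agate y,agate x,agate yaw
    x,y,w,st,ay,ax,aw=v; c,s=np.cos(w),np.sin(w)
    T=lambda b:np.c_[x+c*b[:,0]-s*b[:,1],y+s*b[:,0]+c*b[:,1],b[:,2]]
    return {"base":T(box(0,0,0,.012,.09,.26)),"wall":T(box(0,.1225,0,.092,.08,.015)),
      "stop":T(box(0,st-.06,.013,.077,.05,.04)),"ag":T(box(ax,ay,.012,.087,.05,.024,aw))}
E
python3 - <<'E'
from fit import *
ps={n:r.camera(n) for n in["scene","top"]}
near={"scene":(242,259),"top":(393,273)}
vm=[];M={}
for n,p in ps.items():
    for t in ["malachite_mid","agate_mid","rack","stop"]:
        L=r.cut_out(t,p)
        if t=="malachite_mid": L=sorted(L,key=lambda d:np.hypot(d["bbox"][0]-near[n][0],d["bbox"][1]-near[n][1]))
        d=L[0]; M[n,t]=np.array(d["region"]).astype(float); print(n,t,np.round(d["bbox"],1),round(d["confidence"],2))
np.savez("m.npz",**{a+"_"+b:m for (a,b),m in M.items()})
x=atz(ps["top"],393,268,.075); print("guess",x)
for w in(0,.3,-.3):
    print("mal",fit([(p,M[n,"malachite_mid"]) for n,p in ps.items()],lambda v:[box(v[0],v[1],0,.075,.05,.024,v[2])],[x[0],x[1],w],[.01,.01,.2]))
vr=[]
for n,p in ps.items():
    for t,ks in [("agate_mid",["ag"]),("stop",["stop"]),(None,["base","wall","ag","stop"])]:
        m=M[n,t] if t else np.maximum.reduce([M[n,k] for k in["agate_mid","rack","stop"]])
        vr.append((p,m,ks))
e=lambda v:-sum(iou(m,sil(p,[rackmodel(v)[k] for k in ks])) for p,m,ks in vr)
a=atz(ps["top"],148,240,.05);b=atz(ps["top"],275,258,.012)
c=(a+b)/2; 
best=None
for w0 in (.05,-.05):
    v=np.array([c[0],c[1],w0,.015,.098,0,0]);
    for k in range(4):
        sx=np.vstack([v]+[v+q for q in np.diag([.008,.008,.05,.01,.004,.004,.05])*(1-1.6*(k%2))])
        o=minimize(e,v,method="Nelder-Mead",options=dict(initial_simplex=sx,maxiter=600,xatol=1e-5,fatol=1e-5)); v=o.x
    print("rack",np.round(v,4),-o.fun/6,[round(iou(m,sil(p,[rackmodel(v)[k] for k in ks])),2) for p,m,ks in vr])
p=ps["scene"]
im=p["pixels"].copy()
for b in rackmodel(v).values(): cv2.polylines(im,[cv2.convexHull(np.round(proj(p,b)).astype(np.int32))],True,(0,255,255),1)
A=cv2.resize(im[160:340,180:440],None,fx=2.3,fy=2.3); pt=ps["top"]; im=pt["pixels"].copy()
for b in rackmodel(v).values(): cv2.polylines(im,[cv2.convexHull(np.round(proj(pt,b)).astype(np.int32))],True,(0,255,255),1)
B=cv2.resize(im[180:290,130:480],(598,188)); cv2.imwrite("pics/c2.png",np.vstack([A[:,:598],B])[:,:,::-1])
E
```

```text
scene malachite_mid [242.3 260.6  21.4  44.5] 0.68
scene agate_mid [408.1 195.7  20.9  32.5] 0.55
scene rack [378.2 209.3  95.8  77. ] 0.74
scene stop [366.1 213.8  28.1  33.5] 0.71
top malachite_mid [391.8 274.6  21.4  30.1] 0.95
top agate_mid [166.6 248.3  22.7  30.3] 0.83
top rack [209.4 252.5 135.   58.3] 0.87
top stop [235.1 253.5  28.5  28.8] 0.68
guess [ 0.45261541 -0.1495283   0.075     ]
mal (array([ 0.44079971, -0.15199536, -0.11658584]), np.float64(0.8814705940178758))
mal (array([ 0.44067677, -0.15185901, -0.1181631 ]), np.float64(0.8815996847161931))
mal (array([ 0.44049285, -0.15176886, -0.11268265]), np.float64(0.8813706284142977))
rack [ 0.4981  0.2221 -0.1201  0.0135  0.0975 -0.0006 -0.1405] 0.8957616651161139 [np.float64(0.92), np.float64(0.83), np.float64(0.9), np.float64(0.88), np.float64(0.91), np.float64(0.94)]
rack [ 0.4987  0.2241 -0.1193  0.0114  0.0954 -0.0006 -0.1527] 0.8966596474805044 [np.float64(0.92), np.float64(0.83), np.float64(0.9), np.float64(0.88), np.float64(0.91), np.float64(0.94)]
```

View pics/c2.png

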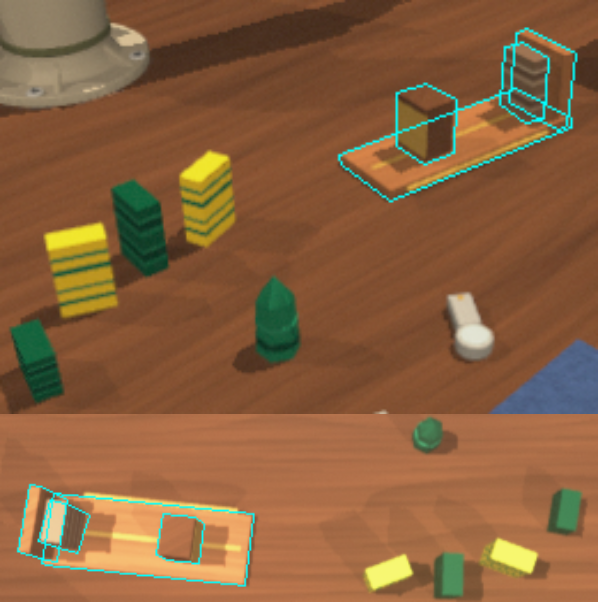

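The crop confirms the target: the tall green rectangular slab (scene 242,258) between the two yellow ones. The squat slab and the pointed tower are clearly different. The malachite is at about (0.441, -0.152) with yaw -6.7°. The rack is at about (0.498, 0.223) with yaw -6.9°. Next I move above the slab.

```bash
cat > go.py <<'E'
import sys
from h import *
from scipy.spatial.transform import Rotation as R
def go(x,y,z,ang,R0=None,p0=None):
    s=r.read_state(); R0=np.array(s["eef_rot"]) if R0 is None else R0; p0=np.array(s["eef_pos"]) if p0 is None else p0
    a=np.radians(ang); ty=np.array([np.cos(a),np.sin(a),0]); tz=np.array([0,0,-1.]); Rt=np.c_[np.cross(ty,tz),ty,tz]
    sh=R0.T@(np.array([x,y,z])-p0)*100; rv=R.from_matrix(R0.T@Rt).as_rotvec(degrees=True)
    print(np.round(sh,2).tolist(),np.round(rv,2).tolist()); return Rt,np.array([x,y,z])
if __name__=="__main__":
    v=list(map(float,sys.argv[1:])); go(*v[:4])
E
python3 - <<'E'
from go import *
go(.45,.2,.25,25)
E
```

```text
[-38.39, -31.65, -1.87] [-0.0, -0.0, 50.18]
```

step_arm(commands=[8.5, -38.4, -31.6, -1.9, 0, 0, 50, 8.5, -38.4, -31.6, -1.9, 0, 0, 50, 8.5, -38.4, -31.6, -1.9, 0, 0, 50, 8.5, -38.4, -31.6, -1.9, 0, 0, 50, 8.5, -38.4, -31.6, -1.9, 0, 0, 50, 8.5, -38.4, -31.6, -1.9, 0, 0, 50, 8.5, -38.4, -31.6, -1.9, 0, 0, 50, 8.5, -38.4, -31.6, -1.9, 0, 0, 50])

```text
t: 2.0
eef_pos: [0.4512, 0.1986, 0.2508]
eef_rot: [[-0.425, 0.905, 0.001], [0.905, 0.425, 0.001], [0.0, 0.001, -1.0]]
contact_force: [0.9, 0.1, -0.2]
grip_width: 0.0851
```

```bash
python3 go.py .44 -.152 .22 -6.7
```

```text
[-31.25, -15.93, 3.05] [0.05, -0.04, 31.87]
```

step_arm(commands=[8.5, -31.2, -15.9, 3, 0, 0, 32, 8.5, -31.2, -15.9, 3, 0, 0, 32, 8.5, -31.2, -15.9, 3, 0, 0, 32, 8.5, -31.2, -15.9, 3, 0, 0, 32, 8.5, -31.2, -15.9, 3, 0, 0, 32, 8.5, -31.2, -15.9, 3, 0, 0, 32, 8.5, -31.2, -15.9, 3, 0, 0, 32, 8.5, -31.2, -15.9, 3, 0, 0, 32])

```text
t: 3.0
eef_pos: [0.4392, -0.1488, 0.2203]
eef_rot: [[0.118, 0.993, 0.0], [0.993, -0.118, 0.0], [0.0, -0.0, -1.0]]
contact_force: [-0.6, 0.4, -0.5]
grip_width: 0.085
```

Run:
```python
from fit import *
p=r.camera("wrist"); L=r.cut_out("malachite_mid",p)
print(r.read_state()["t"],r.read_state()["eef_pos"],p["origin"])
g=proj(p,[.4407,-.152,.0375])[0]
print(g,[(np.round(d["bbox"],1).tolist(),round(d["confidence"],2)) for d in L])
L=sorted(L,key=lambda d:np.hypot(*(np.array(d["bbox"][:2])-g)))
if L:
    x,q=fit([(p,np.array(L[0]["region"]).astype(float))],lambda v:[box(v[0],v[1],0,.075,.05,.024,v[2])],[.4407,-.152,-.117],[.01,.01,.2]); print(x,q)
    im=p["pixels"].copy()
    cv2.polylines(im,[cv2.convexHull(np.round(proj(p,box(x[0],x[1],0,.075,.05,.024,x[2]))).astype(np.int32))],True,(255,0,255),1)
    cv2.imwrite("pics/w1.png",im[:,:,::-1])
```

```text
3.1 [ 0.43941746 -0.14811179  0.22031235] [ 0.4476269  -0.07617241  0.36155112]
[323.85083622 214.88457508] [([359.2, 292.9, 48.2, 86.6], 0.73), ([324.1, 216.8, 66.1, 48.8], 0.68), ([314.2, 124.3, 64.8, 79.2], 0.56)]
[ 0.44119431 -0.15171793 -0.07741502] 0.953809469253944
```

View pics/w1.png

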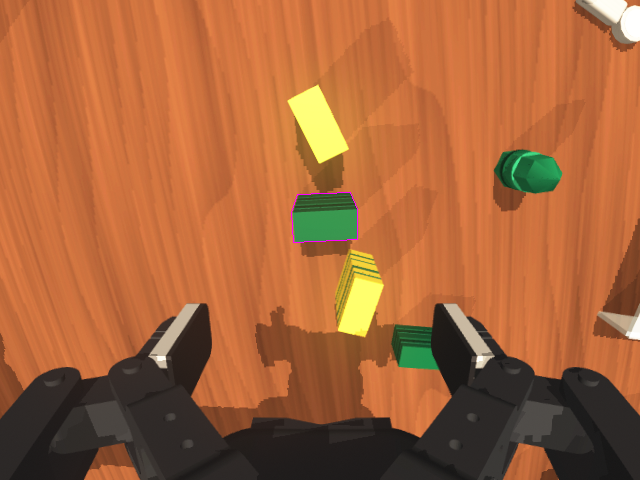

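The wrist fit agrees with the first one (IoU 0.95): the malachite is at (0.441, -0.152), yaw about -4.5°. The overlay sits on the green slab at (325,217), and the yellow neighbours are clear of the fingers. I go down next.

```bash
python3 go.py .441 -.152 .028 -4.8
```

```text
[-0.38, 0.2, 19.23] [-0.0, -0.02, -1.89]
```

step_arm(commands=[8.5, -0.4, 0.2, 4, 0, 0, -1.9, 8.5, -0.4, 0.2, 8, 0, 0, -1.9, 8.5, -0.4, 0.2, 12, 0, 0, -1.9, 8.5, -0.4, 0.2, 15, 0, 0, -1.9, 8.5, -0.4, 0.2, 17, 0, 0, -1.9, 8.5, -0.4, 0.2, 18.5, 0, 0, -1.9, 8.5, -0.4, 0.2, 19.2, 0, 0, -1.9, 8.5, -0.4, 0.2, 19.2, 0, 0, -1.9])

```text
t: 4.1
eef_pos: [0.4407, -0.1535, 0.0283]
eef_rot: [[0.085, 0.996, -0.0], [0.996, -0.085, 0.0], [0.0, -0.0, -1.0]]
contact_force: [0.3, 0.4, 0.5]
grip_width: 0.0851
```

step_arm(commands=[4.5, 0, 0, 0, 0, 0, 0, 4.5, 0, 0, 0, 0, 0, 0, 4.5, 0, 0, 0, 0, 0, 0, 4.5, 0, 0, 0, 0, 0, 0, 4.5, 0, 0, 0, 0, 0, 0, 4.5, 0, 0, 0, 0, 0, 0], newtons=40)

```text
t: 4.85
eef_pos: [0.4413, -0.1539, 0.0291]
eef_rot: [[0.086, 0.996, 0.001], [0.996, -0.086, 0.0], [0.0, 0.001, -1.0]]
contact_force: [-1.3, 1.3, 6.3]
grip_width: 0.0496
```

step_arm(commands=[4.5, 0, 0, -2, 0, 0, 0, 4.5, 0, 0, -5, 0, 0, 0, 4.5, 0, 0, -9, 0, 0, 0, 4.5, 0, 0, -13, 0, 0, 0, 4.5, 0, 0, -16, 0, 0, 0, 4.5, 0, 0, -17, 0, 0, 0, 4.5, 0, 0, -17, 0, 0, 0])

```text
t: 5.72
eef_pos: [0.4405, -0.1535, 0.1979]
eef_rot: [[0.086, 0.996, 0.0], [0.996, -0.086, 0.0], [0.0, -0.0, -1.0]]
contact_force: [-0.2, -0.4, -3.4]
grip_width: 0.0496
```

```bash
python3 go.py .50 .255 .2 -6.9
```

```text
[41.21, 2.43, -0.19] [-0.0, -0.03, 1.99]
```

Grasp width is 49.6 mm and the load is about 3.4 N, so the slab is held. I carry it over the rack.

step_arm(commands=[4.5, 5, 0.3, -1, 0, 0, 0.3, 4.5, 10, 0.6, -2, 0, 0, 0.5, 4.5, 15.5, 0.9, -2, 0, 0, 0.8, 4.5, 21, 1.2, -2, 0, 0, 1, 4.5, 26.5, 1.5, -2, 0, 0, 1.3, 4.5, 32, 1.9, -2, 0, 0, 1.6, 4.5, 37, 2.2, -2, 0, 0, 1.9, 4.5, 41, 2.4, -2, 0, 0, 2])

```text
t: 6.72
eef_pos: [0.4986, 0.2547, 0.2155]
eef_rot: [[0.119, 0.993, -0.004], [0.993, -0.119, -0.002], [-0.002, -0.003, -1.0]]
contact_force: [0.5, -0.5, -2.8]
grip_width: 0.0493
```

step_arm(commands=[4.5, 0, 0, 0, 0, 0, 0, 4.5, 0, 0, 0, 0, 0, 0])

```text
t: 6.98
eef_pos: [0.4992, 0.2516, 0.2162]
eef_rot: [[0.121, 0.993, -0.003], [0.993, -0.121, -0.003], [-0.003, -0.002, -1.0]]
contact_force: [-0.2, -0.8, -4.0]
grip_width: 0.0494
```

```bash
cat > rk.py <<'E'
from fit import *
# refine rack pose from wrist, scene, top: overlay
s=r.read_state(); print(s["t"],s["eef_pos"])
out=[];vr=[]
for n in["wrist","top","scene"]:
    p=r.camera(n)
    for t,ks in [("agate_mid",["ag"]),("stop",["stop"])]:
        L=r.cut_out(t,p)
        if not L: print(n,t,"none"); continue
        g=proj(p,rackmodel([.4984,.223,-.12,.0125,.097,0,-.02])[ks[0]]).mean(0)
        d=min(L,key=lambda d:np.hypot(*(np.array(d["bbox"][:2])-g)))
        print(n,t,np.round(d["bbox"],0),np.round(g),round(d["confidence"],2))
        vr.append((n,p,d,ks))
    im=p["pixels"].copy()
    for b in rackmodel([.4984,.223,-.12,.0125,.097,0,-.02]).values(): cv2.polylines(im,[cv2.convexHull(np.round(proj(p,b)).astype(np.int32))],True,(0,255,255),1)
    out.append(im)
w=cv2.resize(out[0],(400,300)); t=cv2.resize(out[1][190:310,110:310],(400,240)); sc=cv2.resize(out[2][130:280,310:460],(400,400))
cv2.imwrite("pics/rk.png",np.hstack([np.vstack([w,t]),np.vstack([sc,np.zeros((140,400,3),np.uint8)])])[:,:,::-1])
cv2.imwrite("pics/rkw.png",out[0][:,:,::-1])
E
python3 rk.py
```

```text
6.975 [0.4991615  0.25162328 0.21623269]
wrist agate_mid [328. 130.  73.  39.] [326. 129.] 0.8
wrist stop none
top agate_mid none
top stop [234. 254.  25.  28.] [235. 253.] 0.66
scene agate_mid [409. 195.  22.  31.] [408. 195.] 0.83
scene stop [364. 213.  22.  30.] [365. 213.] 0.61
```

View pics/rk.png

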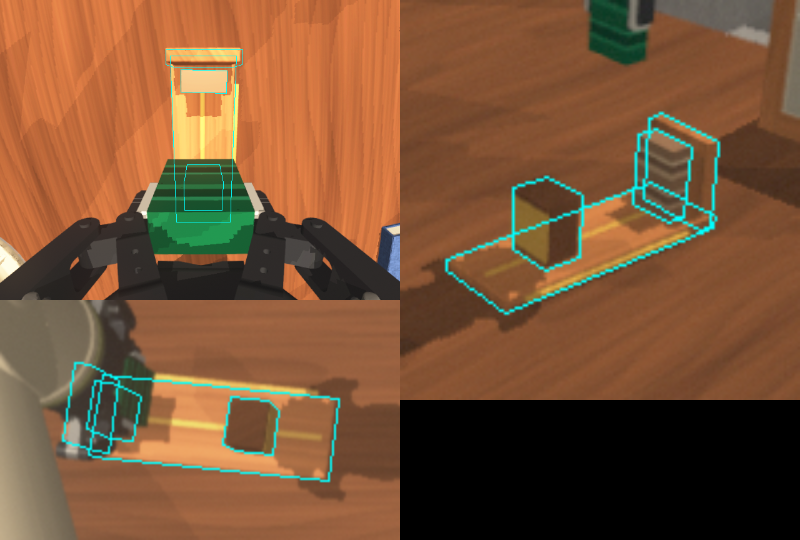

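The overlay matches in the wrist and scene views: agate within 2 px, and the wall and base edges coincide. Now I lower the slab, stopping just above the base first.

```bash
python3 go.py .502 .2525 .044 -6.9
```

```text
[0.03, 0.22, 17.44] [0.0, -0.02, -0.05]
```

step_arm(commands=[4.5, 0, 0.2, 4, 0, 0, 0, 4.5, 0, 0.2, 8, 0, 0, 0, 4.5, 0, 0.2, 11, 0, 0, 0, 4.5, 0, 0.2, 14, 0, 0, 0, 4.5, 0, 0.2, 16, 0, 0, 0, 4.5, 0, 0.2, 17, 0, 0, 0, 4.5, 0, 0.2, 17.1, 0, 0, 0, 4.5, 0, 0.2, 17.1, 0, 0, 0])

```text
t: 8.43
eef_pos: [0.5023, 0.2527, 0.0482]
eef_rot: [[0.121, 0.993, 0.001], [0.993, -0.121, 0.001], [0.001, 0.001, -1.0]]
contact_force: [0.3, -0.2, -4.1]
grip_width: 0.0495
```

step_arm(commands=[4.5, 0, 0, 0.2, 0, 0, 0, 4.5, 0, 0, 0.4, 0, 0, 0, 4.5, 0, 0, 0.5, 0, 0, 0, 4.5, 0, 0, 0.5, 0, 0, 0])

```text
t: 8.93
eef_pos: [0.5016, 0.2524, 0.0422]
eef_rot: [[0.121, 0.993, -0.0], [0.993, -0.121, -0.0], [-0.0, -0.0, -1.0]]
contact_force: [-0.4, -0.6, -2.8]
grip_width: 0.0495
```

step_arm(commands=[4.5, 0, 0, 0.1, 0, 0, 0, 4.5, 0, 0, 0.2, 0, 0, 0, 4.5, 0, 0, 0.2, 0, 0, 0])

```text
t: 9.3
eef_pos: [0.5018, 0.2525, 0.0411]
eef_rot: [[0.121, 0.993, -0.0], [0.993, -0.121, 0.001], [0.001, -0.0, -1.0]]
contact_force: [-3.7, -1.8, 5.8]
grip_width: 0.0496
```

Contact felt: about +6 N at TCP height 0.041, as expected. I release, back off upwards and look.

step_arm(commands=[8, 0, 0, 0, 0, 0, 0, 8, 0, 0, 0, 0, 0, 0, 8, 0, 0, 0, 0, 0, 0, 8, 0, 0, 0, 0, 0, 0, 8, 0, 0, 0, 0, 0, 0])

```text
t: 9.93
eef_pos: [0.5017, 0.2524, 0.0402]
eef_rot: [[0.121, 0.993, -0.0], [0.993, -0.121, -0.0], [-0.0, -0.0, -1.0]]
contact_force: [0.4, -0.2, -0.3]
grip_width: 0.0799
```

step_arm(commands=[8, 0, 0, -2, 0, 0, 0, 8, 0, 0, -5, 0, 0, 0, 8, 0, 0, -9, 0, 0, 0, 8, 0, 0, -13, 0, 0, 0, 8, 0, 0, -16, 0, 0, 0, 8, 0, 0, -16, 0, 0, 0])

```text
t: 10.68
eef_pos: [0.5031, 0.253, 0.203]
eef_rot: [[0.121, 0.993, 0.004], [0.993, -0.121, 0.003], [0.003, 0.004, -1.0]]
contact_force: [0.1, -0.1, -1.1]
grip_width: 0.0799
```

Run:
```python
from fit import *
s=r.read_state(); print(s["t"],s["eef_pos"],s["contact_force"])
out=[]
for n in["wrist","scene"]:
    p=r.camera(n); L=r.cut_out("malachite_mid",p)
    g=proj(p,[.502,.2535,.05])[0]
    L=sorted(L,key=lambda d:np.hypot(*(np.array(d["bbox"][:2])-g)))
    im=p["pixels"].copy()
    if L:
        print(n,np.round(g),np.round(L[0]["bbox"]))
        x,q=fit([(p,np.array(L[0]["region"]).astype(float))],lambda v:[box(v[0],v[1],.012,.087,.05,.024,v[2])],[.502,.2535,-.12],[.005,.005,.1]); print(x,q)
        cv2.polylines(im,[cv2.convexHull(np.round(proj(p,box(x[0],x[1],.012,.087,.05,.024,x[2]))).astype(np.int32))],True,(255,0,255),1)
    out.append(im)
cv2.imwrite("pics/p1.png",np.hstack([cv2.resize(out[0],(480,360)),cv2.resize(out[1][140:260,320:440],(320,320))[:320].copy() if 0 else cv2.copyMakeBorder(cv2.resize(out[1][140:260,320:440],(320,320)),0,40,0,0,0)])[:,:,::-1])
```

```text
10.675 [0.50310035 0.25295162 0.20299272] [ 0.10461167 -0.07854862 -1.07190241]
wrist [320. 220.] [318. 221.  73.  52.]
[ 0.50093547  0.25504834 -0.12427548] 0.951276721937131
scene [389. 202.] [392. 204.  18.  33.]
[ 0.50059594  0.25472173 -0.2397877 ] 0.9394289214531406
```

View pics/p1.png

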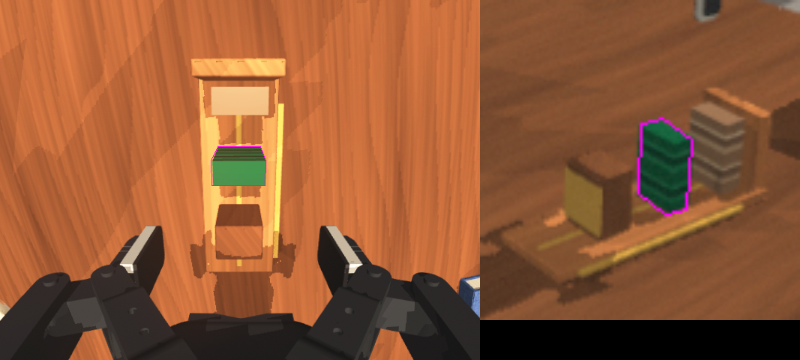

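The malachite stands upright, centred and square between the stop and the agate: wrist (318,295 at full scale), yaw -7.1° against the rack's -6.9°. Next I close the fingers and go down behind the stop's outer face.

```bash
python3 go.py .4858 .1185 .035 -6.9
```

```text
[-13.43, 0.13, 16.42] [-0.09, 0.08, -0.02]
```

step_arm(commands=[0, -4, 0, 0, 0, 0, 0, 0, -9, 0.1, 0, -0.1, 0.1, 0, 0, -13.4, 0.1, 0, -0.1, 0.1, 0, 0, -13.4, 0.1, 4, -0.1, 0.1, 0, 0, -13.4, 0.1, 9, -0.1, 0.1, 0, 0, -13.4, 0.1, 13, -0.1, 0.1, 0, 0, -13.4, 0.1, 16, -0.1, 0.1, 0, 0, -13.4, 0.1, 16.4, -0.1, 0.1, 0])

```text
t: 11.88
eef_pos: [0.4842, 0.1184, 0.0337]
eef_rot: [[0.121, 0.993, -0.003], [0.993, -0.121, -0.001], [-0.002, -0.003, -1.0]]
contact_force: [1.2, 0.3, -0.0]
grip_width: 0.0
```

step_arm(commands=[0, 0, 0, 0, 0, 0, 0, 0, 0.5, 0, 0, 0, 0, 0, 0, 1, 0, 0, 0, 0, 0, 0, 1.5, 0, 0, 0, 0, 0, 0, 2, 0, 0, 0, 0, 0, 0, 2.5, 0, 0, 0, 0, 0, 0, 3, 0, 0, 0, 0, 0, 0, 3.5, 0, 0, 0, 0, 0])

```text
t: 12.88
eef_pos: [0.4907, 0.1539, 0.0363]
eef_rot: [[0.121, 0.993, 0.002], [0.993, -0.121, 0.001], [0.001, 0.002, -1.0]]
contact_force: [0.1, -1.9, 0.3]
grip_width: 0.0001
```

Run:
```python
from go import *
s=r.read_state(); p=np.array(s["eef_pos"])-[.4984,.223,0]; w=-.12; c,d=np.cos(w),np.sin(w)
print("rack",c*p[0]+d*p[1],-d*p[0]+c*p[1],p[2],s["contact_force"]); go(.4984+.1197*.014,.223+.9928*.014,.035,-6.9)
q=r.camera("wrist"); save(q,"w2.png")
```

```text
rack 0.0006596244614688624 -0.0695596696698413 0.036263832377732896 [ 0.10038364 -1.86770708  0.26731069]
[8.36, -0.08, 0.14] [0.09, -0.07, -0.06]
```

View pics/w2.png

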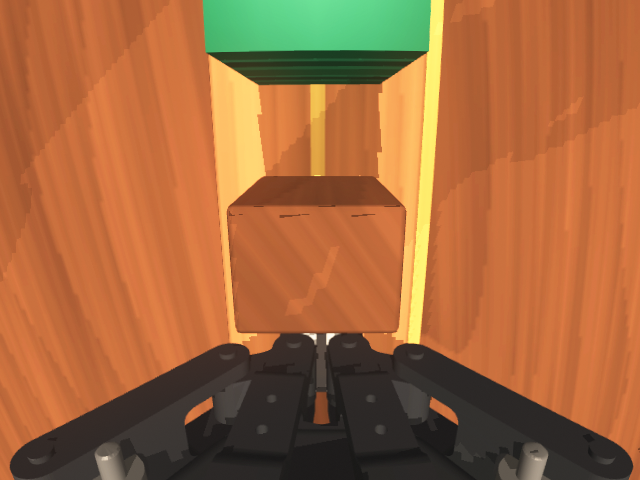

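The view shows the fingers centred on the stop's outer face (318,330), pushing at about 2 N, with the malachite square ahead. I keep pushing slowly.

step_arm(commands=[0, 0.5, 0, 0, 0, 0, 0, 0, 1, 0, 0, 0, 0, 0, 0, 1.5, 0, 0, 0, 0, 0, 0, 2, 0, 0, 0, 0, 0, 0, 2.5, 0, 0, 0, 0, 0, 0, 3, 0, 0, 0, 0, 0, 0, 3.5, 0, 0, 0, 0, 0, 0, 3.7, 0, 0, 0, 0, 0])

```text
t: 13.92
eef_pos: [0.4951, 0.1911, 0.0363]
eef_rot: [[0.12, 0.993, 0.002], [0.993, -0.12, 0.001], [0.002, 0.002, -1.0]]
contact_force: [-0.5, -2.8, 0.8]
grip_width: -0.0002
```

step_arm(commands=[0, 0.2, 0, 0, 0, 0, 0, 0, 0.4, 0, 0, 0, 0, 0, 0, 0.6, 0, 0, 0, 0, 0, 0, 0.9, 0, 0, 0, 0, 0, 0, 1.2, 0, 0, 0, 0, 0, 0, 1.5, 0, 0, 0, 0, 0, 0, 1.8, 0, 0, 0, 0, 0, 0, 2.1, 0, 0, 0, 0, 0])

```text
t: 14.92
eef_pos: [0.4977, 0.2118, 0.0364]
eef_rot: [[0.12, 0.993, 0.002], [0.993, -0.12, 0.001], [0.002, 0.002, -1.0]]
contact_force: [-1.8, -3.4, -0.2]
grip_width: -0.0
```

step_arm(commands=[0, 0.3, 0, 0, 0, 0, 0, 0, 0.6, 0, 0, 0, 0, 0, 0, 0.9, 0, 0, 0, 0, 0, 0, 1.1, 0, 0, 0, 0, 0, 0, 1.3, 0, 0, 0, 0, 0, 0, 1.5, 0, 0, 0, 0, 0, 0, 1.6, 0, 0, 0, 0, 0, 0, 1.7, 0, 0, 0, 0, 0])

```text
t: 15.92
eef_pos: [0.4998, 0.2285, 0.0365]
eef_rot: [[0.121, 0.993, 0.002], [0.993, -0.121, 0.001], [0.002, 0.002, -1.0]]
contact_force: [-1.1, -3.0, -1.8]
grip_width: 0.0
```

```bash
cat > rp.py <<'E'
from go import *
s=r.read_state(); p=np.array(s["eef_pos"])-[.4984,.223,0]; w=-.12; c,d=np.cos(w),np.sin(w)
print("t",s["t"],"rack",np.round([c*p[0]+d*p[1],-d*p[0]+c*p[1],p[2]],4),s["contact_force"])
E
python3 rp.py
```

```text
t 15.925 rack [0.0007 0.0056 0.0365] [-1.11127071 -3.01041359 -1.83259566]
```

step_arm(commands=[0, 0.1, 0, 0, 0, 0, 0, 0, 0.2, 0, 0, 0, 0, 0, 0, 0.3, 0, 0, 0, 0, 0, 0, 0.4, 0, 0, 0, 0, 0, 0, 0.5, 0, 0, 0, 0, 0, 0, 0.6, 0, 0, 0, 0, 0, 0, 0.7, 0, 0, 0, 0, 0, 0, 0.7, 0, 0, 0, 0, 0])

```text
t: 16.92
eef_pos: [0.5006, 0.2352, 0.0365]
eef_rot: [[0.121, 0.993, 0.002], [0.993, -0.121, 0.001], [0.001, 0.002, -1.0]]
contact_force: [-1.3, -4.6, -0.6]
grip_width: -0.0
```

step_arm(commands=[0, 0.1, 0, 0, 0, 0, 0, 0, 0.2, 0, 0, 0, 0, 0, 0, 0.3, 0, 0, 0, 0, 0, 0, 0.3, 0, 0, 0, 0, 0])

```text
t: 17.42
eef_pos: [0.501, 0.2383, 0.0365]
eef_rot: [[0.121, 0.993, 0.002], [0.993, -0.121, 0.001], [0.002, 0.002, -1.0]]
contact_force: [-1.6, -4.8, -0.3]
grip_width: -0.0003
```

```bash
python3 rp.py
```

```text
t 17.425 rack [0.0008 0.0155 0.0365] [-1.64015619 -4.75510148 -0.29243013]
```

Force is rising as the row packs. I push on in small steps until it stops hard.

step_arm(commands=[0, 0.1, 0, 0, 0, 0, 0, 0, 0.2, 0, 0, 0, 0, 0, 0, 0.3, 0, 0, 0, 0, 0, 0, 0.3, 0, 0, 0, 0, 0])

```text
t: 17.92
eef_pos: [0.5013, 0.2404, 0.0364]
eef_rot: [[0.121, 0.993, 0.001], [0.993, -0.121, 0.0], [0.001, 0.001, -1.0]]
contact_force: [-1.3, -6.9, 1.0]
grip_width: -0.0
```

step_arm(commands=[0, 0.1, 0, 0, 0, 0, 0, 0, 0.2, 0, 0, 0, 0, 0, 0, 0.2, 0, 0, 0, 0, 0])

```text
t: 18.3
eef_pos: [0.5016, 0.2404, 0.0363]
eef_rot: [[0.123, 0.992, 0.001], [0.992, -0.123, -0.002], [-0.001, 0.001, -1.0]]
contact_force: [-3.2, -11.6, 2.4]
grip_width: -0.0
```

```bash
python3 rp.py
python3 - <<'E'
from h import *
p=r.camera("scene");save(p,"s3.png",(330,130,450,260),4.5)
E
```

```text
t 18.3 rack [0.0011 0.0177 0.0363] [ -3.21852332 -11.64776577   2.44431333]
```

View pics/s3.png

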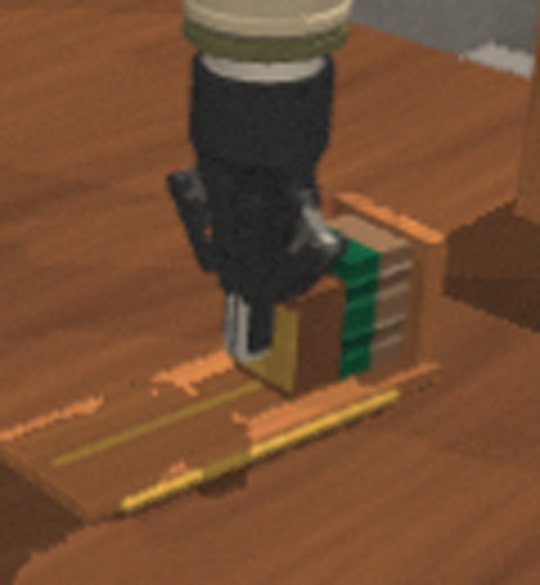

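The stop no longer moves while force climbs to about 12 N. In the picture, stop, malachite, agate and wall stand in contact and upright. I back away, rise and check from above.

step_arm(commands=[0, -1, 0, 0, 0, 0, 0, 0, -3, 0, 0, 0, 0, 0, 0, -5, 0, 0, 0, 0, 0, 0, -6, 0, -3, 0, 0, 0, 0, -6, 0, -8, 0, 0, 0, 0, -6, 0, -13, 0, 0, 0, 0, -6, 0, -17, 0, 0, 0, 0, -6, 0, -17, 0, 0, 0])

```text
t: 19.35
eef_pos: [0.4959, 0.183, 0.2099]
eef_rot: [[0.122, 0.993, 0.007], [0.993, -0.122, 0.006], [0.006, 0.007, -1.0]]
contact_force: [0.0, -0.4, -0.5]
grip_width: -0.0001
```

Run:
```python
from fit import *
s=r.read_state(); print(s["t"],s["eef_pos"],s["contact_force"])
p=r.camera("wrist"); v=[.4984,.223,-.12,.107,.103,0,0]
for t,n,d0 in [("malachite_mid",[0,.079],None),("agate_mid",[0,.103],None),("stop",[0,.047],None)]:
    c,q=np.cos(-.12),np.sin(-.12); g0=np.array([.4984+c*n[0]-q*n[1],.223+q*n[0]+c*n[1]])
    z=(.013,.077,.04) if t=="stop" else (.012,.087,.024)
    g=proj(p,[*g0,.08])[0]; L=sorted(r.cut_out(t,p),key=lambda d:np.hypot(*(np.array(d["bbox"][:2])-g)))
    if not L: print(t,"none"); continue
    print(t,np.round(g),np.round(L[0]["bbox"]))
im=p["pixels"].copy()
m=rackmodel(v); m["mal"]=rackmodel([.4984,.223,-.12,.107,.079,0,0])["ag"]
for k,b in m.items(): cv2.polylines(im,[cv2.convexHull(np.round(proj(p,b[b[:,2]>.05] if k!="base" else b)).astype(np.int32))],True,(0,255,255),1)
cv2.imwrite("pics/w4.png",im[:,:,::-1])
```

```text
19.35 [0.49590496 0.18303348 0.20987182] [ 0.00644641 -0.37823411 -0.51775105]
malachite_mid [317.  54.] [316.  50.  80.  39.]
agate_mid [316.  15.] [318.  15.  81.  29.]
stop [317. 104.] [315. 102.  75.  63.]
```

View pics/w4.png

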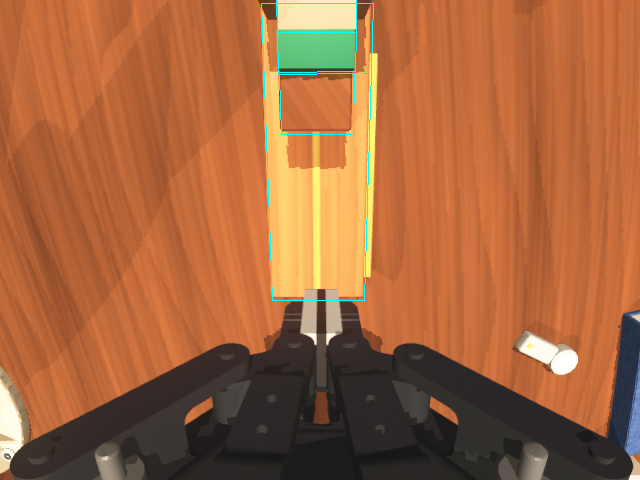

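The view shows agate, malachite and stop packed square on the centre line. Their edges match the model for stop = 0.107 within about 2 px: malachite top (316,50), stop (315,102). The robot touches nothing, so I hand in.

```bash
python3 -c "
from rig import r
print(r.job_done())"
```

```text
the job is handed in; nothing more can be done
None
```

The malachite slab now stands on the rack between the agate and the end stop, and the stop is pushed in so that both slabs are packed against the end wall. I handed the job in after about 19 s of robot time; no verdict was reported.

- **Placing:** I gripped the tall green slab across its width and set it down at rack y of about 0.03 m, within 2 mm of the centre line and about 0.2° off square. It was upright when released.
- **Packing:** I pushed the stop until it no longer moved while the force climbed to about 12 N.
- **Last check:** From the wrist camera, the stop and both slabs match the model for a stop value of 0.107 within about 4 px. The fingers were clear, with wrist force near zero.
- **Disagreements:** An early scene-and-top fit put the agate about 8° out of line, and one scene-only fit put the malachite yaw about 7° off. The wrist views showed both slabs square.

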